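Put the chrome socket set back in its foam tray

ROBOT

A 6-joint arm with a two-finger parallel gripper is mounted at the origin on the work surface. World frame = base frame: x ahead of the robot, y to its left, z up, the work surface at z = 0. Lengths are in mm, angles in degrees, forces in N, time in s.
With the tool pointing down it reaches from about 350 to 925 mm from the base axis. Payload 6.4 kg.
Tool frame: the origin (TCP) lies at the very end of the fingers, on their centre line; the grasp point (between the pads) lies 19 mm behind it (env.hold_point_z is the distance from the TCP to the grasp point, in mm); z points along the fingers, y is the line along which they close (so a half turn about z gives the same grasp; the last joint's range is limited). The gripper opens to 85 mm and grips with 20 to 120 N. Pads are 22 mm wide; open, the fingers measure 114 mm over their backs; the gripper's body (76 mm by 85 mm) begins 54 mm behind the grasp point. The pads swing forward as they close: fully open they stand 13 mm farther back than shut.
Start: joints at [-85.033, 14.043, 89.255, -0, 76.702, -9.975], TCP at [167.609, -628.029, 207.99] pointing down, gripper open.
Joint ranges: [-179.41, 179.41], [-58.25, 129.5], [7.25, 145.43], [-54.29, 234.29], [11.92, 165.04], [-157.13, 157.13]. Speed limits (degrees/s): [147.25, 147.25, 180, 180, 180, 180].

INTERFACE

Orientations are given as a 3x3 rotation matrix whose columns are the frame's x, y, z axes.
In Python, from cell import env, imaging gives the robot as it stands.
- The arm moves only by the shell command python3 -m jog 'ROWS' [FORCE]. ROWS is JSON, a list that holds one entry, the list of rows, each a list of 7 numbers: the turn, a rotation vector about the world's x, y, z in degrees, then the shift along the world's x, y, z in mm, then the opening, from 0 (shut) to 1 (fully open). A call has 1 to 10 rows; each row is the pose to reach, as a shift and turn from the pose commanded when the call began; what a row does not reach only later rows make up. A row lasts 1/10 s, in which the tool goes at most 50 mm and 8.59 degrees, less where a joint would pass 70% of its speed; a pose out of reach is approached as far as the arm can. A call with a gripper value outside its range is refused whole. The fingers move at their own pace and stop on an object; FORCE is the grip in N (left out, the last holds). Time passes only in rows, so rows that repeat a pose let the fingers close. It gives the time, the measured TCP pose, the force, the opening and the grip force at its end, in the units of the state.
- env.get_obs(): the state, without advancing time (a new reading comes with each control period).
- imaging.read_camera(name): name is "side" or "top" or "wrist"; returns a dict with "frame" (384x512x3 uint8, blue, green, red), "z_map" (384x512 float32, mm along the optical axis (not along the pixel's ray), 0 where there is no reading), "intrinsics" (3x3 intrinsics, pixels), "R" (3x3) and "t" (3): a world point X has camera coordinates R X + t; the wrist camera has in their place "tool_from_camera" (4x4, takes a point from camera to tool coordinates, whose origin is the TCP and whose axes are the flange's). Camera axes: x right, y down, z forward; pixel columns grow to the right and rows downward; lengths in mm; the calibration is good to about 2 mm. A picture is of the moment at which its call begins: read the wrist's pose just before it.
- env.job_done(): hands the job in; it is judged then, once.
The state is a dict: "t": time; "joints": joint angles; "qvel": joint speeds; "joint_torque": joint torques, N m; "tcp_pos": TCP position; "tool_rot": TCP orientation; "ft_force": force on the tool from outside, world axes, zero at the start; "wrist_torque": the same for the moment, N m; "width": finger opening in mm; "gripper_force": force on a finger pad.
Only numpy, scipy, OpenCV 4.12 (cv2) and the standard library are available. Lean on these libraries where they do the work, as an engineer would, in place of code of your own. Each camera call takes 0.05 s, during which the arm holds its last target. There are 200 camera calls.

TASK

Put the three chrome sockets and the chrome extension bar from the green mat back into the blue tool tray: each socket standing upright, mouth up, down in the round foam pocket of its own size (smallest in the smallest, largest in the largest), and the bar lying down in the oblong recess. The black impact sockets belong to another set: leave them standing where they are.

Things in the scene. Friction and masses are not known exactly. Their poses are not given: they have to be found in the camera images.
- socket_small: The small chrome socket: bright silver cylinder, 22 mm in diameter, 38 mm tall, standing mouth up (dark hexagonal hole) on the 3 mm thick green mat. Origin at the centre of its underside (edge bevelled 2 mm), z up its axis. Belongs in pocket_small. 
- socket_medium: The medium chrome socket: bright silver cylinder, 32 mm in diameter, 40 mm tall, standing mouth up (dark hexagonal hole) on the 3 mm thick green mat. Origin at the centre of its underside (edge bevelled 2 mm), z up its axis. Belongs in pocket_medium. All things on the mat stand in a loose 3 x 3 pattern, roughly square to the bench, centres about 90 mm (at least 72 mm) apart.
- socket_large: The large chrome socket: bright silver cylinder, 42 mm in diameter, 46 mm tall, standing mouth up (dark hexagonal hole) on the 3 mm thick green mat. Origin at the centre of its underside (edge bevelled 2 mm), z up its axis. Belongs in pocket_large. The mat lies left or right of the robot's centre line, the blue tray on the other side.
- extension: Chrome extension bar lying on the mat in any direction: silver, round body 22 mm thick (flats keep it from rolling), 60 mm long, square hole in one end; a 13 mm square stub, 15 mm long, at the other end; 75 mm in all. Origin on its axis at mid length, 11 mm above the mat; x along the bar to the stub; the thick body runs from x = -37 to +22 mm. Belongs in pocket_bar, either way round.
- impact_small: Matt black impact socket, 26 mm in diameter, 38 mm tall, standing mouth up on the mat; of another set, to be left standing where it is. Origin at the centre of its underside, z up. A standing bolt (28 mm wide, 55 mm tall), a brass nut (35 mm wide) and a red bottle (26 mm wide, 62 mm tall) also stand among the things on the mat; not part of the job.
- impact_large: Matt black impact socket, 38 mm in diameter, 42 mm tall, standing mouth up on the mat; of another set, to be left standing where it is. Origin at the centre of its underside, z up.
- pocket_small: Black foam block, 80 mm (x) by 104 mm (y), 20 mm thick, fixed in the blue tray; in its middle the smallest round pocket, 35 mm in diameter, 14 mm deep, orange floor. Origin: centre of its underside, 4 mm above the bench; z up; pocket floor at 6 mm, foam top at 20 mm. The tray's rim is 26 mm high; a ratchet lies in a bay on its +x side, up to 37 mm high.
- pocket_medium: Black foam block, 80 mm (x) by 104 mm (y), 20 mm thick, fixed in the blue tray; in its middle the middle-sized round pocket, 45 mm in diameter, 14 mm deep, orange floor. Origin: centre of its underside, 4 mm above the bench; z up; pocket floor at 6 mm, foam top at 20 mm. The four blocks sit two by two in any arrangement.
- pocket_large: Black foam block, 80 mm (x) by 104 mm (y), 20 mm thick, fixed in the blue tray; in its middle the largest round pocket, 55 mm in diameter, 14 mm deep, orange floor. Origin: centre of its underside, 4 mm above the bench; z up; pocket floor at 6 mm, foam top at 20 mm. 
- pocket_bar: Black foam block like the others (80 by 104 by 20 mm, fixed in the tray) with an oblong recess for the bar: 95 mm along the block's y, 40 mm wide, 14 mm deep, orange floor; a finger cut, 50 mm wide (y) and as deep, crosses its middle along x through the whole 80 mm. Origin: centre of its underside, 4 mm above the bench; z up; recess floor at 6 mm, foam top at 20 mm.

How it is judged (in metres and radians):
At the end, for the whole second after the job is handed in: Each chrome socket upright on the floor of its own pocket (10 mm of its axis, underside under 10 mm above the block's); bar down in its recess (15 mm, 0.3 rad, axis under 21 mm above the block's underside); all at rest and released; black sockets upright within 25 mm of their starts (horizontal distance between socket_small and pocket_small below 0.01 m and z of socket_small in the frame of pocket_small below 0.01 m and angle between each of socket_small, socket_medium, socket_large, impact_small, impact_large's own z axis and vertical below 0.15 rad and linear speed of each of socket_small, socket_medium, socket_large, extension below 0.02 m/s and horizontal distance between socket_medium and pocket_medium below 0.01 m and z of socket_medium in the frame of pocket_medium below 0.01 m and horizontal distance between socket_large and pocket_large below 0.01 m and z of socket_large in the frame of pocket_large below 0.01 m and horizontal distance between extension and pocket_bar below 0.015 m and z of extension in the frame of pocket_bar below 0.021 m and angle between the x axis of extension and the y axis of pocket_bar, either way round below 0.3 rad and distance of each of impact_small, impact_large from where it was at the start of the episode below 0.025 m); the robot touches nothing.
It fails at once if the small black impact socket was moved or knocked over (more than 25 mm, or tilted more than 0.5 rad) (distance of impact_small from where it was at the start of the episode above 0.025 m or angle between impact_small's own z axis and vertical above 0.5 rad).
It fails at once if the large black impact socket was moved or knocked over (more than 25 mm, or tilted more than 0.5 rad) (distance of impact_large from where it was at the start of the episode above 0.025 m or angle between impact_large's own z axis and vertical above 0.5 rad).
It also fails if it takes over 104 s, if anything falls off the work surface, if the arm or the gripper's body presses on something with over 40 N, if the wrist force passes 120 N, or if a joint passes its speed limit or range.

## Working session

There is one attempt and no reset: what is moved stays moved. The work goes in short steps, Python scripts to look and compute and a shell command to move; the robot and the scene stay as the last step left them, time stands still between calls to the robot, and variables do not carry over. Pictures are saved under pics/ and viewed, at most 14 in all, crops included, and the job is handed in when it is done.

```bash
ls; mkdir -p pics
python3 - <<'E'
from cell import env, imaging
import cv2,numpy as np
o=env.get_obs(); print(o['t'],o['tcp_pos'],o['tool_rot'],o['width'])
for n in ['top','side']:
    c=imaging.read_camera(n); cv2.imwrite(f'pics/{n}0.png',c['frame']); np.savez(f'{n}0.npz',**{k:c[k] for k in c})
    print(n,c['intrinsics'],c['R'],c['t'])
E
```

```text
pics
0.0 [ 167.58196353 -627.3997448   206.86140435] [[ 9.66177337e-01  2.57878507e-01 -1.68041215e-04]
 [ 2.57878341e-01 -9.66175451e-01  1.93890547e-03]
 [ 3.37644751e-04 -1.91666072e-03 -9.99998106e-01]] 85.23028752749632
top [[399.26882349   0.         252.11911671]
 [  0.         399.26882349 197.09481996]
 [  0.           0.           1.        ]] [[ 0.02867589 -0.99956758 -0.00650684]
 [-0.99153541 -0.02761962 -0.12686486]
 [ 0.12663028  0.01008972 -0.99189867]] [ -2.89054617 543.6671468  745.11723516]
side [[376.09306129   0.         252.9877616 ]
 [  0.         376.09306129 192.75246461]
 [  0.           0.           1.        ]] [[ 0.97415876 -0.22532364  0.01561981]
 [-0.08629479 -0.4352098  -0.89618393]
 [ 0.20872932  0.87167751 -0.4434077 ]] [-523.52182284  114.37866842  815.61312744]
```

View pics/top0.png

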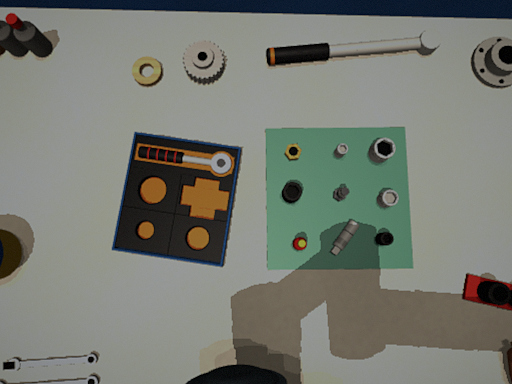

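View pics/side0.png

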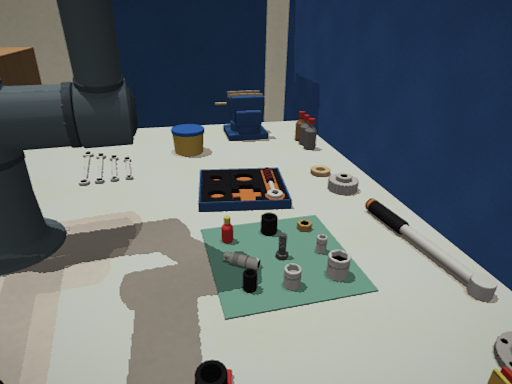

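The top view shows small chrome at (342,149), large chrome at (383,149), medium chrome at (389,198) and the bar at (345,237), stub probably up-right. The black sockets are at (291,191) and (384,238). The pockets are at (153,190) and (198,238), with the smallest at (146,230) and the bar recess at (205,197). The side view agrees with this.

```bash
cat > h.py <<'E'
import numpy as np, cv2
def pts(c, zplane=None):
    h,w=c['z_map'].shape; u,v=np.meshgrid(np.arange(w),np.arange(h))
    K=c['intrinsics']; d=np.stack([(u-K[0,2])/K[0,0],(v-K[1,2])/K[1,1],np.ones_like(u,float)],-1)
    R,t=c['R'],c['t']; C=-R.T@t; D=d@R
    s=c['z_map'] if zplane is None else (zplane-C[2])/D[...,2]
    return C+D*s[...,None]
E
python3 - <<'E'
from h import *
c=dict(np.load('top0.npz')); P=pts(c); z=P[...,2]; f=c['frame']
print('cam',-c['R'].T@c['t'])
print('bench z',np.median(z[20:100,100:130]),'mat z',np.median(z[165:175,310:330]), 'foam',np.median(z[205:215,160:180]))
def box(u,v,r): m=np.zeros(z.shape,bool); m[v-r:v+r+1,u-r:u+r+1]=1; return m
for n,u,v,r,top in [('small',342,149,13,41),('large',383,149,18,49),('medium',389,198,17,43),('impL',291,191,16,45),('impS',384,238,15,41)]:
    m=box(u,v,r)&(abs(z-top)<6); q=P[m][:,:2].astype(np.float32)
    (e,rad)=cv2.minEnclosingCircle(q); print(n,m.sum(),np.round(e,1),round(rad,1),'mean',q.mean(0).round(1),'ztop',np.median(P[m][:,2]).round(1))
m=box(345,237,26)&(z>13)&(z<30); n,l,s,ce=cv2.connectedComponentsWithStats(m.astype(np.uint8)); k=1+s[1:,4].argmax()
q=P[l==k][:,:2].astype(np.float32); (e,sz,a)=cv2.minAreaRect(q); print('bar',e,sz,a,len(q)); b=cv2.boxPoints((e,sz,a)); print(b.round(1), P[l==k][:,2].max())
d=q-e; w,V=np.linalg.eigh(np.cov(d.T)); x=V[:,1]; s_=d@x; t_=d@[-x[1],x[0]]
print('axis',x,np.degrees(np.arctan2(x[1],x[0])),s_.min(),s_.max())
for a0 in range(-40,40,8):
    mm=(s_>=a0)&(s_<a0+8)
    if mm.any(): print(a0,np.ptp(t_[mm]).round(1),t_[mm].mean().round(1))
Q=pts(c,24.)
for n,u,v,r in [('pL?',153,190,20),('p2',198,238,19),('p3',146,230,16),('bar',205,197,29)]:
    m=box(u,v,r)&(z<19)&(z>6); nn,l,s,ce=cv2.connectedComponentsWithStats(m.astype(np.uint8)); k=1+s[1:,4].argmax()
    q=Q[l==k][:,:2].astype(np.float32); print(n,q.mean(0).round(1),'diam',2*np.sqrt(len(q)*1.0/np.pi*np.prod(np.linalg.norm(Q[200,200]-Q[200,201]))**2).round(1), cv2.minAreaRect(q),cv2.minEnclosingCircle(q))
E
```

```text
cam [444.79370714   4.60855571 808.03424135]
bench z -0.47479708149109 mat z 1.7803456103342796 foam 23.009811440695216
small 61 [ 643.2 -163.1] 11.1 mean [ 643.3 -162.5] ztop 39.6
large 173 [ 645.6 -242.7] 21.2 mean [ 645.6 -242.8] ztop 47.0
medium 118 [ 549.5 -254.5] 16.3 mean [ 549. -254.] ztop 41.0
impL 169 [555.8 -65.3] 19.1 mean [555.5 -65. ] ztop 43.8
impS 98 [ 469.7 -247.7] 13.1 mean [ 470.1 -247.1] ztop 39.2
bar (469.49749755859375, -171.2529296875) (22.241910934448242, 74.02030181884766) 55.127159118652344 399
[[ 432.8 -159.2]
 [ 493.5 -201.5]
 [ 506.2 -183.3]
 [ 445.5 -141. ]] 27.403030759812168
axis [-0.82905698  0.55916413] 146.0019884794694 -37.02171290197312 37.07270810192927
-40 21.3 -1.4
-32 21.3 -0.2
-24 20.8 -1.3
-16 21.0 -1.1
-8 21.1 -0.2
0 21.6 -1.4
8 22.3 -1.3
16 21.5 -0.9
24 12.2 -0.6
32 12.2 -0.7
pL? [553.8 210.9] diam 53.6 ((554.0803833007812, 211.16561889648438), (52.74181365966797, 52.86156463623047), 29.216894149780273) ((552.6749877929688, 210.90335083007812), 28.235876083374023)
p2 [461.2 116.8] diam 45.2 ((461.3465270996094, 117.06468963623047), (43.19200134277344, 42.438575744628906), 47.14997100830078) ((461.2402648925781, 116.63874053955078), 22.197795867919922)
p3 [473.8 220.7] diam 34.4 ((473.9668884277344, 220.87680053710938), (31.656322479248047, 31.469207763671875), 3.4500787258148193) ((474.04376220703125, 220.8155517578125), 17.14490509033203)
bar [540.4 107.4] diam 84.2 ((540.3736572265625, 107.43235778808594), (93.98748779296875, 79.1180191040039), 82.88544464111328) ((541.7019653320312, 106.97058868408203), 49.74227523803711)
```

```bash
python3 -m jog '[[[0,0,0,478,385.5,-88,0.75],[0,0,0,478,385.5,-88,0.75],[0,0,0,478,385.5,-88,0.75],[0,0,0,478,385.5,-88,0.75],[0,0,0,478,385.5,-88,0.75],[0,0,0,478,385.5,-88,0.75],[0,0,0,478,385.5,-88,0.75],[0,0,0,478,385.5,-88,0.75],[0,0,0,478,385.5,-88,0.75],[0,0,0,478,385.5,-88,0.75]]]' 40; python3 -c "
from cell import env;o=env.get_obs();print(o['t'],o['tcp_pos'],o['joints'],o['width'])"
```

```text
t: 1.1
tcp_pos: [554.0, -315.6, 136.4]
tool_rot: [[0.966, 0.258, -0.001], [0.258, -0.966, 0.0], [-0.0, -0.0, -1.0]]
ft_force: [0.1, -1.6, 0.1]
width: 64.4
gripper_force: 0.0
1.1 [ 554.00557706 -315.56217855  136.361655  ] [-3.98363074e+01  1.64253507e+01  9.41984255e+01 -4.23124133e-03
  6.94130798e+01  3.52175167e+01] 64.358274032245
```

```bash
python3 -m jog '[[[0,0,0,91.5,73,-26,0.75],[0,0,0,91.5,73,-26,0.75],[0,0,0,91.5,73,-26,0.75],[0,0,0,91.5,73,-26,0.75],[0,0,0,91.5,73,-26,0.75],[0,0,0,91.5,73,-26,0.75]]]'
python3 - <<'E'
from cell import env,imaging; import cv2
o=env.get_obs(); print(o['t'],o['tcp_pos']); c=imaging.read_camera('wrist'); cv2.imwrite('pics/w1.png',c['frame'])
T=c['tool_from_camera']; print(T, c['intrinsics'])
E
```

```text
t: 1.7
tcp_pos: [643.6, -245.6, 111.4]
tool_rot: [[0.967, 0.256, 0.0], [0.256, -0.967, -0.0], [-0.0, 0.0, -1.0]]
ft_force: [-0.4, 1.4, -1.1]
width: 64.2
gripper_force: 0.0
1.7 [ 643.5816302  -245.63776535  111.40856703]
[[ 1.10310505e-03 -9.65290535e-01 -2.61176123e-01  6.56485548e+01]
 [ 9.99999085e-01  8.60248695e-04  1.04417706e-03  4.27735580e-01]
 [-7.83257812e-04 -2.61177036e-01  9.65290600e-01 -1.65480207e+02]
 [ 0.00000000e+00  0.00000000e+00  0.00000000e+00  1.00000000e+00]] [[316.79326705   0.         250.87517261]
 [  0.         316.79326705 187.04128865]
 [  0.           0.           1.        ]]
```

View pics/w1.png

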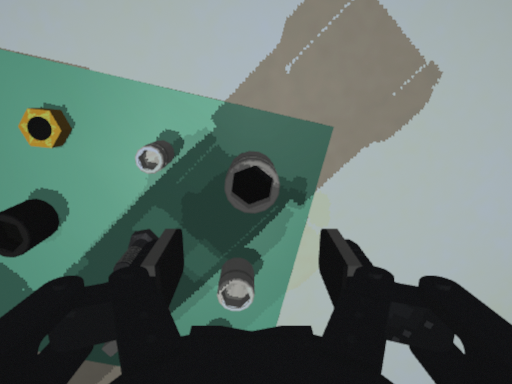

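The wrist view shows the large socket's rim at (252,187), small at (152,157) and medium at (237,290). I'll check the positions against the wrist depth.

```bash
cat >> h.py <<'E'
def wpts():
    from cell import env,imaging
    o=env.get_obs(); c=imaging.read_camera('wrist'); T=np.array(c['tool_from_camera'])
    Rwt=np.array(o['tool_rot']); Rwc=Rwt@T[:3,:3]; tw=Rwt@T[:3,3]+np.array(o['tcp_pos'])
    c['R']=Rwc.T; c['t']=-Rwc.T@tw; return o,c
def circ(P,xy,top,r,tol=6):
    d=np.hypot(P[...,0]-xy[0],P[...,1]-xy[1]); m=(d<r)&(abs(P[...,2]-top)<tol)
    q=P[m][:,:2].astype(np.float32)
    return [] if len(q)<5 else (np.round(cv2.minEnclosingCircle(q)[0],1),round(cv2.minEnclosingCircle(q)[1],1),round(float(np.median(P[m][:,2])),1))
E
python3 - <<'E'
from h import *
o,c=wpts(); P=pts(c); print(o['tcp_pos'])
for n,x,t,r in [('L',(645.6,-242.7),49,28),('S',(643,-163),41,18),('M',(549.5,-254.5),43,22)]: print(n,circ(P,x,t,r))
E
```

```text
[ 643.61532661 -245.75804896  111.60088406]
L (array([ 647.4, -245.8]), 21.1, 48.4)
S (array([ 645.7, -165.5]), 11.1, 40.1)
M (array([ 550.7, -256.8]), 16.2, 42.0)
```

```bash
python3 -m jog '[[[0,0,0,3,1.2,-40,0.75],[0,0,0,3,1.2,-80,0.75],[0,0,0,3,1.2,-93,0.75],[0,0,0,3,1.2,-93,0.75],[0,0,0,3,1.2,-93,0.4],[0,0,0,3,1.2,-93,0.4],[0,0,0,3,1.2,-93,0.4],[0,0,0,3,1.2,-93,0.4],[0,0,0,3,1.2,-93,0.4],[0,0,0,3,1.2,-93,0.4]]]' 50
```

```text
t: 2.8
tcp_pos: [649.2, -244.6, 21.4]
tool_rot: [[0.966, 0.258, 0.004], [0.258, -0.966, -0.003], [0.003, 0.004, -1.0]]
ft_force: [-0.8, -1.2, 7.2]
width: 38.0
gripper_force: 49.8
```

Run:
```python
from cell import env,imaging; import cv2,numpy as np
c=imaging.read_camera('side')['frame'][190:320,230:420]; w=imaging.read_camera('wrist')['frame']
c=cv2.resize(c,(561,384),interpolation=cv2.INTER_CUBIC)
w=cv2.resize(w,(235,176)); c[:176,:235]=w
cv2.imwrite('pics/s2.png',c); o=env.get_obs(); print(o['tcp_pos'],o['ft_force'],o['width'],o['gripper_force'])
```

```text
[ 649.25393915 -244.59836626   21.44253864] [-0.93785414 -0.51449561  6.78509054] 38.49115704174466 49.83676437288523
```

View pics/s2.png

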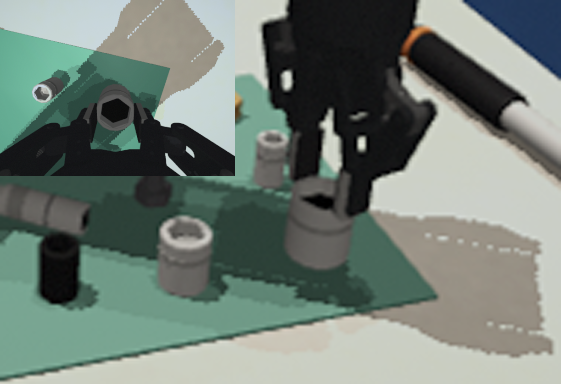

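Both fingers are outside the rim at about (300,190) and (345,200), overlapping it by about 15 mm. I'll lift and check.

```bash
python3 -m jog '[[[0,0,0,0,0,10,0.4],[0,0,0,0,0,30,0.4],[0,0,0,0,0,60,0.4],[0,0,0,0,0,100,0.4],[0,0,0,0,0,100,0.4],[0,0,0,0,0,100,0.4]]]' 60;  python3 - <<'E'
from cell import env,imaging; import cv2,numpy as np
w=imaging.read_camera('wrist')['frame'];cv2.imwrite('pics/w3.png',w)
E
```

```text
t: 3.5
tcp_pos: [647.8, -243.1, 119.3]
tool_rot: [[0.966, 0.258, 0.002], [0.258, -0.966, -0.001], [0.002, 0.001, -1.0]]
ft_force: [-0.3, -0.0, -3.5]
width: 37.7
gripper_force: 60.6
```

View pics/w3.png

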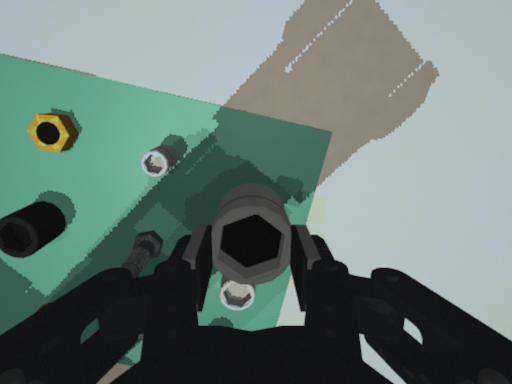

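The large socket is held off the mat, upright, with its rim at about (250,248) in the image. Next I'll measure its offset from the TCP.

Run:
```python
from h import *
o,c=wpts(); P=pts(c); print(o['tcp_pos'])
p=np.array(o['tcp_pos']); d=np.hypot(P[...,0]-p[0],P[...,1]-p[1]); col=P[200:275,215:290]
m=(P[...,2]>60)&(d<45); m[:,:212]=0; m[:,292:]=0; m[300:]=0
z=P[m][:,2]; top=np.percentile(z,95); q=P[m&(abs(P[...,2]-top)<5)]
A=np.c_[q[:,:2],np.ones(len(q))]; n=np.linalg.lstsq(A,q[:,2],rcond=None)[0]
print(top,len(q),cv2.minEnclosingCircle(q[:,:2].astype(np.float32)), 'slope',n[:2])
```

```text
[ 646.63858819 -242.54395134  117.1499109 ]
144.70333752662037 2599 ((645.19775390625, -244.18460083007812), 21.637937545776367) slope [ 0.00418573 -0.01380003]
```

```bash
python3 -m jog '[[[0,0,0,-90.5,453,0,0.4],[0,0,0,-90.5,453,0,0.4],[0,0,0,-90.5,453,0,0.4],[0,0,0,-90.5,453,0,0.4],[0,0,0,-90.5,453,0,0.4],[0,0,0,-90.5,453,0,0.4],[0,0,0,-90.5,453,0,0.4],[0,0,0,-90.5,453,0,0.4],[0,0,0,-90.5,453,0,0.4],[0,0,0,-90.5,453,0,0.4]]]'; python3 -m jog '[[[0,0,0,0,0,0,0.4],[0,0,0,0,0,0,0.4]]]'
cat > tray.py <<'E'
from h import *
o,c=wpts(); P=pts(c); Q=pts(c,24.); print(o['t'],np.round(o['tcp_pos'],1),o['width'])
hsv=cv2.cvtColor(c['frame'],cv2.COLOR_BGR2HSV)
cv2.imwrite('pics/tray%.1f.png'%o['t'],c['frame'])
for n,x,r in [('L',(553.8,210.9),36),('M',(461.2,116.8),32),('S',(473.8,220.7),26),('bar',(540.4,107.4),56)]:
    m=(np.hypot(Q[...,0]-x[0],Q[...,1]-x[1])<r)&(P[...,2]<20)&(P[...,2]>5)
    nn,l,s,ce=cv2.connectedComponentsWithStats(m.astype(np.uint8))
    if nn<2: continue
    q=Q[l==1+s[1:,4].argmax()][:,:2].astype(np.float32); e=cv2.minAreaRect(q)
    print(n,len(q),cv2.minEnclosingCircle(q),np.round(e[0]+e[1],1),e[2])
E
python3 tray.py; ls pics
```

```text
t: 4.6
tcp_pos: [553.7, 213.9, 115.7]
tool_rot: [[0.965, 0.263, -0.005], [0.263, -0.965, 0.001], [-0.004, -0.002, -1.0]]
ft_force: [-0.4, -1.7, -2.2]
width: 37.7
gripper_force: 60.9
t: 4.8
tcp_pos: [556.2, 209.1, 116.7]
tool_rot: [[0.966, 0.258, -0.002], [0.258, -0.966, -0.001], [-0.002, 0.0, -1.0]]
ft_force: [0.6, -0.0, -3.0]
width: 37.5
gripper_force: 60.9
4.8 [556.2 209.1 116.7] 37.5203301602026
L 2040 ((556.7195434570312, 210.01869201660156), 27.08367919921875) [563.3 211.9  39.   53.6] 16.089412689208984
M 3 ((456.448974609375, 136.86585998535156), 1.0775550603866577) [456.4 136.9   2.2   0. ] 17.19782257080078
S 83 ((467.4782409667969, 217.0933380126953), 7.157041072845459) [465.  219.   14.2   8.1] 52.048587799072266
bar 6509 ((544.5364990234375, 106.6083984375), 49.75370407104492) [543.2 106.9  92.6  78.8] 82.95789337158203
s2.png
side0.png
top0.png
tray4.8.png
w1.png
w3.png
```

```bash
python3 -m jog '[[[0,0,0,1,2.5,-30,0.4],[0,0,0,1,2.5,-60,0.4],[0,0,0,1,2.5,-75,0.4],[0,0,0,1,2.5,-82,0.4],[0,0,0,1,2.5,-87,0.4],[0,0,0,1,2.5,-87,0.4],[0,0,0,1,2.5,-87,0.4]]]'
```

```text
t: 5.55
tcp_pos: [558.9, 212.4, 32.3]
tool_rot: [[0.966, 0.258, 0.002], [0.258, -0.966, 0.0], [0.002, 0.0, -1.0]]
ft_force: [0.5, -0.1, -3.0]
width: 37.7
gripper_force: 61.0
```

```bash
python3 -m jog '[[[0,0,0,0,0,-1.5,0.4],[0,0,0,0,0,-3,0.4],[0,0,0,0,0,-3,0.4],[0,0,0,0,0,-3,0.4]]]'; python3 -c "
from cell import env;o=env.get_obs();print(o['tcp_pos'],o['ft_force'])"
```

```text
t: 5.95
tcp_pos: [558.3, 212.5, 28.6]
tool_rot: [[0.966, 0.258, 0.001], [0.258, -0.966, 0.0], [0.001, 0.0, -1.0]]
ft_force: [0.7, 0.3, 0.0]
width: 37.4
gripper_force: 61.3
[558.33242012 212.50645102  28.57744902] [0.74444134 0.26507266 0.01577451]
```

Contact with the floor at TCP 28.6, as predicted. I'll release and retreat.

```bash
python3 -m jog '[[[0,0,0,0,0,0,0.5],[0,0,0,0,0,0,0.6],[0,0,0,0,0,0,0.65],[0,0,0,0,0,0,0.65],[0,0,0,0,0,20,0.65],[0,0,0,0,0,50,0.65],[0,0,0,0,0,90,0.65],[0,0,0,0,0,90,0.65],[0,0,0,0,0,90,0.65]]]'; python3 tray.py
python3 - <<'E'
from h import *
o,c=wpts(); P=pts(c); print(circ(P,(557,210),56,30))
E
```

```text
t: 6.85
tcp_pos: [558.7, 212.5, 119.4]
tool_rot: [[0.966, 0.258, 0.003], [0.258, -0.966, 0.0], [0.003, 0.0, -1.0]]
ft_force: [-0.1, -1.0, -0.4]
width: 55.7
gripper_force: 0.0
6.85 [558.7 212.5 119.4] 55.72328966293788
L 700 ((557.2006225585938, 210.08187866210938), 26.98525047302246) [564.  211.2  38.7  53.5] 8.487773895263672
M 580 ((461.75897216796875, 122.53067016601562), 20.505050659179688) [458.5 127.3  40.7  19.4] 34.15256118774414
S 977 ((477.1031799316406, 219.60101318359375), 17.165016174316406) [477.5 219.7  32.3  33.8] 14.973472595214844
bar 5560 ((543.9217529296875, 106.6568374633789), 49.8959846496582) [547.5 106.1  93.1  70.2] 83.01556396484375
(array([556.4, 211.2]), 21.1, 55.4)
```

```bash
python3 -m jog '[[[0,0,0,-8,-469,-10,0.65],[0,0,0,-8,-469,-10,0.65],[0,0,0,-8,-469,-10,0.65],[0,0,0,-8,-469,-10,0.65],[0,0,0,-8,-469,-10,0.65],[0,0,0,-8,-469,-10,0.65],[0,0,0,-8,-469,-10,0.65],[0,0,0,-8,-469,-10,0.65],[0,0,0,-8,-469,-10,0.65],[0,0,0,-8,-469,-10,0.65]]]'; python3 -m jog '[[[0,0,0,0,0,0,0.65],[0,0,0,0,0,0,0.65]]]'
python3 - <<'E'
from h import *
o,c=wpts(); P=pts(c); print(np.round(o['tcp_pos'],1)); print(circ(P,(550.7,-256.8),43,24),circ(P,(645.7,-165.5),41,18))
E
```

```text
t: 7.95
tcp_pos: [548.5, -260.2, 106.4]
tool_rot: [[0.967, 0.254, -0.002], [0.254, -0.967, 0.001], [-0.002, -0.001, -1.0]]
ft_force: [0.2, 1.4, 1.0]
width: 55.1
gripper_force: 0.0
t: 8.15
tcp_pos: [549.2, -255.4, 106.7]
tool_rot: [[0.966, 0.258, -0.002], [0.258, -0.966, 0.002], [-0.001, -0.003, -1.0]]
ft_force: [0.1, -0.5, -0.4]
width: 55.1
gripper_force: 0.0
[ 549.2 -255.4  106.7]
(array([ 550.7, -256.9]), 15.9, 42.3) (array([ 646. , -165.4]), 11.2, 40.1)
```

```bash
python3 -m jog '[[[0,0,0,1.5,-1.5,-40,0.65],[0,0,0,1.5,-1.5,-75,0.65],[0,0,0,1.5,-1.5,-88,0.65],[0,0,0,1.5,-1.5,-88,0.65],[0,0,0,1.5,-1.5,-88,0.25],[0,0,0,1.5,-1.5,-88,0.25],[0,0,0,1.5,-1.5,-88,0.25],[0,0,0,1.5,-1.5,-88,0.25],[0,0,0,1.5,-1.5,-88,0.25],[0,0,0,1.5,-1.5,-88,0.25]]]' 60; python3 -m jog '[[[0,0,0,0,0,10,0.25],[0,0,0,0,0,40,0.25],[0,0,0,0,0,80,0.25],[0,0,0,0,0,100,0.25],[0,0,0,0,0,100,0.25],[0,0,0,0,0,100,0.25]]]'
cat > held.py <<'E'
from h import *
import sys
o,c=wpts(); P=pts(c); p=np.array(o['tcp_pos']); R=float(sys.argv[1]); print(np.round(p,1),np.round(o['ft_force'],1),o['width'])
d=np.hypot(P[...,0]-p[0],P[...,1]-p[1]); m=(P[...,2]>p[2]+5)&(P[...,2]<p[2]+50)&(d<R+9)
# exclude the fingers: keep central strip across closing axis
y=np.array(o['tool_rot'])[:,1]; s=(P-p)@y; m&=abs(s)<R+.5
hi=np.percentile(P[m][:,2],90); q=P[m&(abs(P[...,2]-hi)<4)]
n=np.linalg.lstsq(np.c_[q[:,:2],np.ones(len(q))],q[:,2],rcond=None)[0]
e=cv2.minEnclosingCircle(q[:,:2].astype(np.float32)); print('top',hi,'offset',np.array(e[0])-p[:2],'r',e[1],'slope',n[:2])
cv2.imwrite('pics/held%.1f.png'%o['t'],c['frame'])
E
python3 held.py 16
```

```text
t: 9.2
tcp_pos: [551.4, -258.2, 20.3]
tool_rot: [[0.966, 0.258, 0.0], [0.258, -0.966, -0.0], [0.0, 0.0, -1.0]]
ft_force: [0.6, 0.4, -0.3]
width: 21.5
gripper_force: 0.0
t: 9.8
tcp_pos: [551.4, -258.2, 120.4]
tool_rot: [[0.966, 0.258, 0.0], [0.258, -0.966, -0.0], [0.0, 0.0, -1.0]]
ft_force: [0.1, 0.2, 0.4]
width: 21.6
gripper_force: 0.0
[ 551.4 -258.2  120.4] [0.1 0.2 0.4] 21.563394086603715
top 168.61153079869374 offset [2.63343454 0.68003861] r 18.207277297973633 slope [-0.00962706 -0.00511925]
```

The grasp missed: the fingers closed to 21.5 mm with no force.

View pics/held9.8.png

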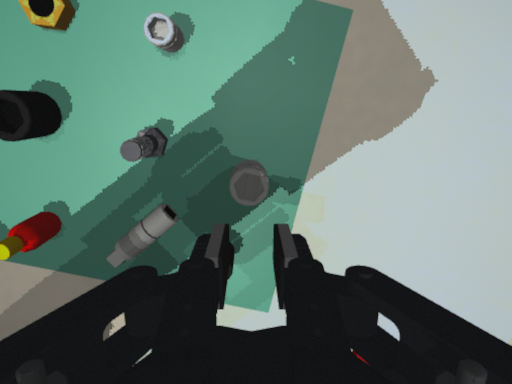

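Run:
```python
from h import *
from cell import imaging
o,c=wpts(); P=pts(c); print(circ(P,(550.7,-256.8),43,24)); c=imaging.read_camera('top'); P=pts(c); print(circ(P,(549.5,-254.5),43,30))
```

```text
(array([ 550.6, -257. ]), 15.9, 42.2)
(array([ 548.5, -254. ]), 16.0, 41.4)
```

The socket stands untouched at (250,183). The finger tips appear at row 225 or so, which is lower than the calibration predicts. I'll measure the fingers in the tool frame from depth.

Run:
```python
from h import *
o,c=wpts(); P=pts(c); R=np.array(o['tool_rot']); L=(P-np.array(o['tcp_pos']))@R
for r in (0,):
  for u in (205,210,215,220,225,228,230,274,278,282,285,290):
    for v in range(222,310,12):
        if c['z_map'][v,u]>0 and c['z_map'][v,u]<200: print((u,v),L[v,u].round(0),end=' ')
    print()
m=(c['z_map']>0)&(L[...,2]>-45)&(L[...,2]<30)&(abs(L[...,1])<60)
for a,b in [(-45,-35),(-35,-25),(-25,-15),(-15,-5),(-5,5)]:
    k=m&(L[...,2]>a)&(L[...,2]<=b)
    if k.any(): print(a,b,k.sum(),'x',np.percentile(L[k][:,0],[1,50,99]).round(1),'y',np.percentile(abs(L[k][:,1]),[1,50,99]).round(1))
```

```text
(205, 234) [  7. -21. -30.] (205, 246) [  7. -19. -43.] (205, 258) [ 12. -16. -63.] (205, 270) [ 11. -15. -71.] (205, 282) [ 12. -14. -79.] (205, 294) [ 16. -12. -92.] (205, 306) [ 17. -11. -98.] 
(210, 234) [  7. -18. -30.] (210, 246) [ 10. -16. -51.] (210, 258) [ 10. -14. -60.] (210, 270) [ 11. -13. -70.] (210, 282) [ 11. -12. -78.] (210, 294) [ 17. -10. -92.] (210, 306) [ 16. -10. -97.] 
(215, 234) [ 10. -15. -39.] (215, 246) [ 11. -13. -52.] (215, 258) [ 10. -13. -61.] (215, 270) [  7. -12. -63.] (215, 282) [  5. -12. -67.] (215, 294) [  0. -12. -68.] (215, 306) [ -3. -12. -69.] 
(220, 234) [ 10. -13. -39.] (220, 246) [ 11. -12. -51.] (220, 258) [ 11. -11. -61.] (220, 270) [  6. -11. -61.] (220, 282) [  1. -11. -61.] (220, 294) [ -4. -11. -61.] (220, 306) [-10. -11. -60.] 
(225, 234) [ 11. -10. -40.] (225, 246) [  7. -10. -44.] (225, 258) [  3. -10. -46.] (225, 270) [ -3. -10. -46.] (225, 282) [ -8. -10. -46.] 
(228, 234) [  5. -10. -27.] (228, 246) [ -1. -10. -27.] (228, 258) [ -6. -10. -29.] (228, 270) [-12. -10. -31.] 

(274, 234) [  7.  11. -31.] (274, 246) [  3.  11. -34.] (
[... 294 characters left out ...]
10.  13. -50.] (282, 258) [ 10.  12. -61.] (282, 270) [  5.  12. -60.] (282, 282) [  1.  12. -61.] (282, 294) [ -5.  12. -60.] (282, 306) [-10.  12. -61.] 
(285, 234) [ 11.  15. -39.] (285, 246) [ 10.  14. -50.] (285, 258) [ 10.  13. -60.] (285, 270) [  7.  13. -62.] (285, 282) [  3.  13. -65.] (285, 294) [ -1.  13. -66.] (285, 306) [ -4.  13. -68.] 
(290, 234) [ 11.  17. -39.] (290, 246) [ 11.  16. -52.] (290, 258) [ 11.  15. -61.] (290, 270) [ 11.  14. -71.] (290, 282) [ 11.  13. -77.] (290, 294) [ 17.  11. -92.] (290, 306) [ 16.  10. -97.] 
-45 -35 750 x [-10.7   6.6  10.9] y [10.2 14.9 24.4]
-35 -25 460 x [-10.8   6.8  10.9] y [10.2 13.4 23.7]
-25 -15 3 x [7.4 7.8 7.9] y [10.3 11.2 11.2]
```

The finger tips end about 25 mm behind the TCP at this opening. That explains the miss and the shallow grip on the large socket. I'll go deeper.

```bash
python3 -m jog '[[[0,0,0,-0.5,1,-40,0.6],[0,0,0,-0.5,1,-75,0.6],[0,0,0,-0.5,1,-100,0.6],[0,0,0,-0.5,1,-110,0.6],[0,0,0,-0.5,1,-115,0.6],[0,0,0,-0.5,1,-115,0.6],[0,0,0,-0.5,1,-115,0.25],[0,0,0,-0.5,1,-115,0.25],[0,0,0,-0.5,1,-115,0.25],[0,0,0,-0.5,1,-115,0.25]]]' 60; python3 -m jog '[[[0,0,0,0,0,0,0.25],[0,0,0,0,0,0,0.25]]]' 60
```

```text
t: 11.0
tcp_pos: [552.1, -257.9, 7.0]
tool_rot: [[0.966, 0.258, 0.003], [0.258, -0.966, -0.002], [0.002, 0.002, -1.0]]
ft_force: [-0.3, 0.7, 6.5]
width: 29.5
gripper_force: 59.5
t: 11.2
tcp_pos: [552.1, -257.9, 6.9]
tool_rot: [[0.966, 0.258, 0.002], [0.258, -0.966, -0.002], [0.002, 0.002, -1.0]]
ft_force: [-0.6, 0.2, 6.2]
width: 29.4
gripper_force: 59.5
```

```bash
python3 -m jog '[[[0,0,0,0,0,10,0.25],[0,0,0,0,0,40,0.25],[0,0,0,0,0,80,0.25],[0,0,0,0,0,108,0.25],[0,0,0,0,0,108,0.25],[0,0,0,0,0,108,0.25]]]';python3 held.py 16
```

```text
t: 11.8
tcp_pos: [550.9, -257.1, 113.5]
tool_rot: [[0.966, 0.258, 0.001], [0.258, -0.966, -0.001], [0.001, 0.001, -1.0]]
ft_force: [0.1, 0.7, -1.5]
width: 29.8
gripper_force: 59.5
[ 550.9 -257.1  113.5] [ 0.1  0.7 -1.5] 29.778307882764388
top 150.35867403006182 offset [0.6665837  0.30275515] r 19.254135131835938 slope [-0.00116713  0.01442343]
```

Run:
```python
import cv2; print(cv2.imwrite('pics/h2.png',cv2.imread(sorted(__import__('glob').glob('pics/held1*.png'))[0])[150:350,130:380]))
```

```text
True
```

View pics/h2.png

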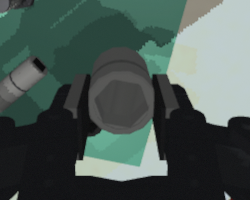

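Held upright and centred. On to the medium pocket.

```bash
python3 -m jog '[[[0,0,0,-87,373,0,0.25],[0,0,0,-87,373,0,0.25],[0,0,0,-87,373,0,0.25],[0,0,0,-87,373,0,0.25],[0,0,0,-87,373,0,0.25],[0,0,0,-87,373,0,0.25],[0,0,0,-87,373,0,0.25],[0,0,0,-87,373,0,0.25],[0,0,0,-87,373,0,0.25],[0,0,0,-87,373,0,0.25]]]';python3 tray.py
```

```text
t: 12.85
tcp_pos: [462.5, 116.3, 111.4]
tool_rot: [[0.966, 0.26, -0.003], [0.26, -0.966, -0.0], [-0.003, -0.0, -1.0]]
ft_force: [0.0, 0.1, -0.8]
width: 29.5
gripper_force: 59.7
12.85 [462.5 116.3 111.4] 29.473543845644024
L 1180 ((555.257568359375, 208.19393920898438), 27.006933212280273) [551.2 200.6  34.6  53.5] 61.71726989746094
M 1918 ((463.5955810546875, 115.59587097167969), 22.072126388549805) [465.9 116.2  37.8  43.1] 13.276317596435547
S 1461 ((476.0667724609375, 218.58758544921875), 17.1326961517334) [476.2 218.6  33.6  33.7] 77.0573959350586
bar 10075 ((543.0782470703125, 106.27460479736328), 50.47315979003906) [542.2 106.1  93.6  79.2] 83.09600830078125
```

```bash
python3 -m jog '[[[0,0,0,0.5,-0.5,-40,0.25],[0,0,0,0.5,-0.5,-70,0.25],[0,0,0,0.5,-0.5,-85,0.25],[0,0,0,0.5,-0.5,-93,0.25],[0,0,0,0.5,-0.5,-97,0.25],[0,0,0,0.5,-0.5,-99,0.25],[0,0,0,0.5,-0.5,-99,0.25],[0,0,0,0.5,-0.5,-99,0.25]]]'
```

```text
t: 13.7
tcp_pos: [465.2, 115.3, 14.9]
tool_rot: [[0.966, 0.258, 0.002], [0.258, -0.966, 0.0], [0.002, 0.0, -1.0]]
ft_force: [-0.2, 0.1, -1.2]
width: 29.3
gripper_force: 59.7
```

Still hanging about 1 mm above the floor. I'll lower slightly, release and retreat.

```bash
python3 -m jog '[[[0,0,0,-0.5,0,-1,0.25],[0,0,0,-0.5,0,-1,0.35],[0,0,0,-0.5,0,-1,0.45],[0,0,0,-0.5,0,-1,0.5],[0,0,0,-0.5,0,-1,0.5],[0,0,0,0,0,20,0.5],[0,0,0,0,0,50,0.5],[0,0,0,0,0,100,0.5],[0,0,0,0,0,100,0.5],[0,0,0,0,0,100,0.5]]]'; python3 tray.py
python3 - <<'E'
from h import *
o,c=wpts(); P=pts(c); print(circ(P,(464,115.5),50,24))
E
```

```text
t: 14.7
tcp_pos: [465.4, 115.4, 115.4]
tool_rot: [[0.966, 0.258, 0.003], [0.258, -0.966, 0.0], [0.003, 0.001, -1.0]]
ft_force: [-0.9, 0.1, -1.2]
width: 42.7
gripper_force: 0.0
14.7 [465.4 115.4 115.4] 42.73966083681483
L 1192 ((555.397216796875, 208.737060546875), 27.20290756225586) [552.7 201.4  37.3  54.3] 70.50608825683594
M 624 ((463.5037536621094, 115.62430572509766), 22.112064361572266) [467.  116.8  35.6  43.7] 18.055368423461914
S 1412 ((476.0486145019531, 218.74757385253906), 17.215818405151367) [476.2 218.5  33.7  33.6] 15.006155967712402
bar 9628 ((542.7193603515625, 105.92750549316406), 50.28825759887695) [542.1 106.1  93.9  79. ] 83.08955383300781
(array([463.5, 115.5]), 16.0, 49.3)
```

```bash
python3 -m jog '[[[0,0,0,180.5,-281,-10,0.45],[0,0,0,180.5,-281,-10,0.45],[0,0,0,180.5,-281,-10,0.45],[0,0,0,180.5,-281,-10,0.45],[0,0,0,180.5,-281,-10,0.45],[0,0,0,180.5,-281,-10,0.45],[0,0,0,180.5,-281,-10,0.45],[0,0,0,180.5,-281,-10,0.45],[0,0,0,180.5,-281,-10,0.45],[0,0,0,180.5,-281,-10,0.45]]]'
python3 - <<'E'
from h import *
o,c=wpts(); P=pts(c); print(np.round(o['tcp_pos'],1)); print(circ(P,(645.7,-165.5),41,18))
E
```

```text
t: 15.8
tcp_pos: [643.6, -164.4, 102.4]
tool_rot: [[0.966, 0.259, -0.003], [0.259, -0.966, 0.001], [-0.002, -0.002, -1.0]]
ft_force: [0.8, 0.3, -0.6]
width: 38.1
gripper_force: 0.0
[ 643.6 -164.4  102.4]
(array([ 645.9, -165.3]), 11.0, 40.2)
```

```bash
python3 -m jog '[[[0,0,0,1,-0.8,-35,0.45],[0,0,0,1,-0.8,-70,0.45],[0,0,0,1,-0.8,-90,0.45],[0,0,0,1,-0.8,-99,0.45],[0,0,0,1,-0.8,-99,0.45],[0,0,0,1,-0.8,-99,0.1],[0,0,0,1,-0.8,-99,0.1],[0,0,0,1,-0.8,-99,0.1],[0,0,0,1,-0.8,-99,0.1],[0,0,0,1,-0.8,-99,0.1]]]' 50; python3 -m jog '[[[0,0,0,0,0,0,0.1],[0,0,0,0,0,0,0.1]]]'
```

```text
t: 16.85
tcp_pos: [647.1, -166.8, 6.8]
tool_rot: [[0.966, 0.258, 0.003], [0.258, -0.966, -0.001], [0.002, 0.002, -1.0]]
ft_force: [-0.7, 0.8, 6.3]
width: 19.3
gripper_force: 49.4
t: 17.05
tcp_pos: [647.1, -166.8, 6.8]
tool_rot: [[0.966, 0.258, 0.003], [0.258, -0.966, -0.001], [0.002, 0.001, -1.0]]
ft_force: [0.4, 0.9, 5.8]
width: 19.3
gripper_force: 49.4
```

```bash
python3 -m jog '[[[0,0,0,0,0,10,0.1],[0,0,0,0,0,40,0.1],[0,0,0,0,0,80,0.1],[0,0,0,0,0,108,0.1],[0,0,0,0,0,108,0.1]]]' 60; python3 -m jog '[[[0,0,0,-170.5,385,0,0.1],[0,0,0,-170.5,385,0,0.1],[0,0,0,-170.5,385,0,0.1],[0,0,0,-170.5,385,0,0.1],[0,0,0,-170.5,385,0,0.1],[0,0,0,-170.5,385,0,0.1],[0,0,0,-170.5,385,0,0.1],[0,0,0,-170.5,385,0,0.1],[0,0,0,-170.5,385,0,0.1],[0,0,0,-170.5,385,0,0.1]]]'; python3 -m jog '[[[0,0,0,0,0,0,0.1],[0,0,0,0,0,0,0.1]]]'; python3 tray.py; python3 held.py 11
```

```text
t: 17.55
tcp_pos: [648.9, -167.9, 119.2]
tool_rot: [[0.966, 0.258, 0.009], [0.258, -0.966, -0.004], [0.008, 0.006, -1.0]]
ft_force: [0.7, -0.1, 0.0]
width: 18.6
gripper_force: 58.7
t: 18.55
tcp_pos: [473.0, 220.5, 111.9]
tool_rot: [[0.965, 0.262, -0.002], [0.262, -0.965, -0.0], [-0.002, -0.0, -1.0]]
ft_force: [-0.4, -0.1, -0.9]
width: 19.1
gripper_force: 58.8
t: 18.75
tcp_pos: [475.6, 217.6, 112.7]
tool_rot: [[0.967, 0.257, -0.001], [0.257, -0.967, -0.0], [-0.001, 0.0, -1.0]]
ft_force: [0.4, 0.5, -0.8]
width: 19.2
gripper_force: 58.8
18.75 [475.6 217.6 112.7] 19.190403097406424
L 855 ((555.88037109375, 210.17274475097656), 27.034133911132812) [553.7 211.7  53.8  48.1] 55.649497985839844
M 576 ((463.7137145996094, 116.7638168334961), 22.032470703125) [466.3 120.7  34.3  43.4] 58.74132537841797
S 1294 ((476.6618347167969, 220.42840576171875), 17.575252532958984) [476.5 219.9  33.3  33.9] 61.40950012207031
bar 8654 ((543.2964477539062, 107.11209106445312), 49.85140609741211) [542.3 106.8  93.1  79. ] 82.95781707763672
[475.8 217.5 112.8] [-0.1  0.1 -0.4] 18.784362449334363
top 152.57254211386083 offset [0.56592794 0.23494519] r 15.310523986816406 slope [-0.01779675 -0.0039858 ]
```

```bash
python3 -m jog '[[[0,0,0,-0.5,1.8,-40,0.1],[0,0,0,-0.5,1.8,-70,0.1],[0,0,0,-0.5,1.8,-85,0.1],[0,0,0,-0.5,1.8,-93,0.1],[0,0,0,-0.5,1.8,-98,0.1],[0,0,0,-0.5,1.8,-100.5,0.1],[0,0,0,-0.5,1.8,-100.5,0.1],[0,0,0,-0.5,1.8,-100.5,0.1]]]'
```

```text
t: 19.65
tcp_pos: [476.2, 220.6, 13.9]
tool_rot: [[0.966, 0.258, 0.003], [0.258, -0.966, 0.0], [0.003, 0.0, -1.0]]
ft_force: [0.1, -0.5, 1.7]
width: 18.7
gripper_force: 59.1
```

```bash
python3 -m jog '[[[0,0,0,0,0,0,0.15],[0,0,0,0,0,0,0.3],[0,0,0,0,0,0,0.4],[0,0,0,0,0,0,0.4],[0,0,0,0,0,20,0.4],[0,0,0,0,0,50,0.4],[0,0,0,0,0,100,0.4],[0,0,0,0,0,100,0.4],[0,0,0,0,0,100,0.4]]]'
python3 - <<'E'
from h import *
o,c=wpts(); P=pts(c); print(o['tcp_pos'],circ(P,(476.5,220),48,18))
E
```

```text
t: 20.55
tcp_pos: [475.8, 220.6, 113.9]
tool_rot: [[0.966, 0.258, 0.003], [0.258, -0.966, 0.001], [0.003, 0.0, -1.0]]
ft_force: [-0.4, -0.0, -0.3]
width: 34.3
gripper_force: 0.0
[475.78114198 220.64637692 113.91634352] (array([475.1, 221.8]), 11.1, 47.2)
```

```bash
python3 -m jog '[[[0,0,130.5,-4.5,-394,0,0.45],[0,0,130.5,-4.5,-394,0,0.45],[0,0,130.5,-4.5,-394,0,0.45],[0,0,130.5,-4.5,-394,0,0.45],[0,0,130.5,-4.5,-394,0,0.45],[0,0,130.5,-4.5,-394,0,0.45],[0,0,130.5,-4.5,-394,0,0.45],[0,0,130.5,-4.5,-394,0,0.45],[0,0,130.5,-4.5,-394,0,0.45],[0,0,130.5,-4.5,-394,0,0.45]]]'; python3 -m jog '[[[0,0,0,0,0,0,0.45]]]'; python3 -c "
from cell import env;import numpy as np;o=env.get_obs();R=np.array(o['tool_rot']);print(np.degrees(np.arctan2(R[1,1],R[0,1])),o['tcp_pos'],o['joints'])"
```

```text
t: 21.6
tcp_pos: [469.2, -177.2, 111.0]
tool_rot: [[-0.027, 1.0, -0.002], [1.0, 0.027, 0.001], [0.001, -0.002, -1.0]]
ft_force: [0.1, 0.2, 0.1]
width: 38.3
gripper_force: 0.0
t: 21.7
tcp_pos: [469.0, -174.1, 110.6]
tool_rot: [[-0.023, 1.0, -0.003], [1.0, 0.023, 0.002], [0.002, -0.003, -1.0]]
ft_force: [0.1, 0.5, -1.0]
width: 38.4
gripper_force: 0.0
1.3206151824787407 [ 469.00414949 -174.13209643  110.5675646 ] [-3.33787126e+01  5.47692537e-01  1.15021994e+02  5.21968568e-03
  6.46548060e+01 -3.47013624e+01]
```

```bash
python3 -m jog '[[[0,0,54,0,0,0,0.45],[0,0,54,0,0,0,0.45],[0,0,54,0,0,0,0.45],[0,0,54,0,0,0,0.45],[0,0,54,0,0,0,0.45],[0,0,54,0,0,0,0.45],[0,0,54,0,0,0,0.45],[0,0,54,0,0,0,0.45],[0,0,54,0,0,0,0.45]]]'
python3 - <<'E'
from h import *
o,c=wpts(); P=pts(c);R=np.array(o['tool_rot']);p=np.array(o['tcp_pos']);print(np.degrees(np.arctan2(R[1,1],R[0,1])),p)
m=(np.hypot(P[...,0]-471,P[...,1]+173)<48)&(P[...,2]>11)&(P[...,2]<29)
nn,l,s,ce=cv2.connectedComponentsWithStats(m.astype(np.uint8)); q=P[l==1+s[1:,4].argmax()][:,:2].astype(np.float32); print(len(q),cv2.minAreaRect(q))
f=c['frame']; cv2.imwrite('pics/bar1.png',f)
E
```

```text
t: 22.6
tcp_pos: [469.9, -172.6, 111.6]
tool_rot: [[-0.823, 0.568, -0.002], [0.568, 0.823, 0.001], [0.002, 0.0, -1.0]]
ft_force: [0.4, -0.4, -0.1]
width: 38.5
gripper_force: 0.0
55.387745138467906 [ 469.87488775 -172.55596147  111.63144682]
2092 ((471.41827392578125, -174.21937561035156), (22.368242263793945, 75.00957489013672), 54.749629974365234)
```

View pics/bar1.png

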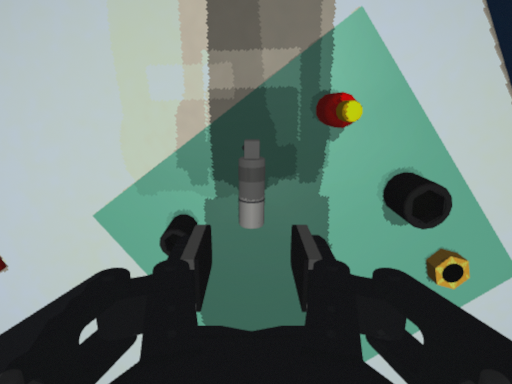

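```bash
python3 -m jog '[[[0,0,0,0.3,-0.6,-40,0.45],[0,0,0,0.3,-0.6,-80,0.45],[0,0,0,0.3,-0.6,-105,0.45],[0,0,0,0.3,-0.6,-112,0.45],[0,0,0,0.3,-0.6,-117,0.45],[0,0,0,0.3,-0.6,-119,0.45],[0,0,0,0.3,-0.6,-119,0.45]]]'
python3 - <<'E'
from h import *
o,c=wpts(); P=pts(c);R=np.array(o['tool_rot']);p=np.array(o['tcp_pos']);L=(P-p)@R
# lowest visible finger points: near |y|<45, high above bar
m=(c['z_map']>0)&(abs(L[...,1])>14)&(abs(L[...,1])<40)&(abs(L[...,0])<14)&(P[...,2]>6)
print(np.round(np.sort(P[m][:,2])[:400:40],1)); cv2.imwrite('pics/bar2.png',c['frame'])
E
```

```text
t: 23.35
tcp_pos: [471.6, -174.8, -5.3]
tool_rot: [[-0.824, 0.567, 0.002], [0.567, 0.824, -0.001], [-0.002, 0.0, -1.0]]
ft_force: [-0.3, -0.3, -0.1]
width: 38.2
gripper_force: 0.0
[18.5 20.9 22.6 23.6 24.4 25.1 25.8 26.5 27.  27.6]
```

View pics/bar2.png

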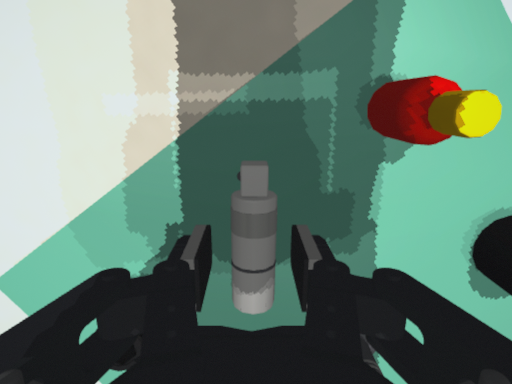

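The bar is centred between the fingers at about (253,250) and the tips are about 18 mm above the bench. I'll go 9 mm lower and close.

```bash
python3 -m jog '[[[0,0,0,0,0,-5,0.45],[0,0,0,0,0,-9,0.45],[0,0,0,0,0,-9,0.45],[0,0,0,0,0,-9,0.1],[0,0,0,0,0,-9,0.1],[0,0,0,0,0,-9,0.1],[0,0,0,0,0,-9,0.1],[0,0,0,0,0,-9,0.1],[0,0,0,0,0,-9,0.1]]]' 50
```

```text
t: 24.3
tcp_pos: [470.8, -174.3, -15.3]
tool_rot: [[-0.824, 0.567, 0.0], [0.567, 0.824, -0.0], [-0.0, -0.0, -1.0]]
ft_force: [-0.7, 0.1, 1.8]
width: 20.5
gripper_force: 49.6
```

```bash
python3 -m jog '[[[0,0,0,0,0,10,0.1],[0,0,0,0,0,40,0.1],[0,0,0,0,0,80,0.1],[0,0,0,0,0,120,0.1],[0,0,0,0,0,120,0.1]]]' 60; python3 -m jog '[[[0,0,-62.4,71.5,281,0,0.1],[0,0,-62.4,71.5,281,0,0.1],[0,0,-62.4,71.5,281,0,0.1],[0,0,-62.4,71.5,281,0,0.1],[0,0,-62.4,71.5,281,0,0.1],[0,0,-62.4,71.5,281,0,0.1],[0,0,-62.4,71.5,281,0,0.1],[0,0,-62.4,71.5,281,0,0.1],[0,0,-62.4,71.5,281,0,0.1],[0,0,-62.4,71.5,281,0,0.1]]]'; python3 -m jog '[[[0,0,0,0,0,0,0.1],[0,0,0,0,0,0,0.1]]]'; python3 tray.py
python3 - <<'E'
from h import *
o,c=wpts(); P=pts(c);R=np.array(o['tool_rot']);p=np.array(o['tcp_pos']);L=(P-p)@R;print(p,np.degrees(np.arctan2(R[1,1],R[0,1])))
m=(abs(L[...,1])<11.5)&(abs(L[...,0])<50)&(L[...,2]<-15)&(L[...,2]>-48)
q=P[m][:,:2].astype(np.float32);print(len(q),cv2.minAreaRect(q),np.percentile(L[m][:,0],[0,100]),np.percentile(P[m][:,2],95))
E
```

```text
t: 24.8
tcp_pos: [474.3, -176.5, 111.0]
tool_rot: [[-0.824, 0.566, 0.01], [0.566, 0.824, -0.007], [-0.012, 0.0, -1.0]]
ft_force: [0.9, -1.3, -2.1]
width: 20.4
gripper_force: 60.3
t: 25.8
tcp_pos: [541.4, 106.6, 103.7]
tool_rot: [[0.118, 0.993, -0.002], [0.993, -0.118, -0.0], [-0.0, -0.002, -1.0]]
ft_force: [-0.6, 0.1, -3.3]
width: 20.3
gripper_force: 60.3
t: 26.0
tcp_pos: [542.0, 106.2, 104.4]
tool_rot: [[0.12, 0.993, -0.0], [0.993, -0.12, -0.0], [-0.0, -0.0, -1.0]]
ft_force: [0.5, -0.1, -2.1]
width: 20.2
gripper_force: 60.3
26.0 [542.  106.2 104.4] 20.249280088187298
L 1183 ((555.9774169921875, 208.77395629882812), 27.00360679626465) [554.6 201.6  38.9  53.6] 79.26534271240234
M 679 ((464.33685302734375, 115.74299621582031), 21.9870662689209) [468.  118.1  33.8  43.6] 33.136959075927734
S 849 ((476.6042175292969, 218.42974853515625), 17.253986358642578) [478.9 216.7  34.1  28.3] 48.821800231933594
bar 5552 ((539.9379272460938, 108.76028442382812), 49.66834259033203) [543.3 113.2  78.5  78.8] 82.86930847167969
[542.06704528 106.24781126 104.47126386] -6.915249901786466
7082 ((541.9662475585938, 105.09077453613281), (75.52592468261719, 22.983118057250977), 83.22106170654297) [-38.90951174  36.60168847] 145.05119404119935
```

```bash
python3 -m jog '[[[0,0,0,-0.5,1,-40,0.1],[0,0,0,-0.5,1,-75,0.1],[0,0,0,-0.5,1,-95,0.1],[0,0,0,-0.5,1,-103,0.1],[0,0,0,-0.5,1,-108,0.1],[0,0,0,-0.5,1,-111,0.1],[0,0,0,-0.5,1,-113,0.1],[0,0,0,-0.5,1,-113,0.1],[0,0,0,-0.5,1,-113,0.1]]]'
```

```text
t: 27.0
tcp_pos: [542.3, 107.8, -7.7]
tool_rot: [[0.12, 0.993, 0.001], [0.993, -0.12, -0.0], [0.0, 0.001, -1.0]]
ft_force: [1.0, -0.3, -2.3]
width: 20.2
gripper_force: 60.2
```

Almost on the floor. Releasing with a modest opening, because the cut is only 80 mm wide.

```bash
python3 -m jog '[[[0,0,0,0,0,-1,0.1],[0,0,0,0,0,-1,0.2],[0,0,0,0,0,-1,0.38],[0,0,0,0,0,-1,0.38],[0,0,0,0,0,5,0.38],[0,0,0,0,0,25,0.38],[0,0,0,0,0,60,0.38],[0,0,0,0,0,110,0.38],[0,0,0,0,0,150,0.38],[0,0,0,0,0,190,0.38]]]'; python3 -m jog '[[[0,0,0,-80,-150,0,0.38],[0,0,0,-80,-150,0,0.38],[0,0,0,-80,-150,0,0.38],[0,0,0,-80,-150,0,0.38],[0,0,0,-80,-150,0,0.38]]]'
python3 - <<'E'
from h import *
from cell import imaging
c=imaging.read_camera('top'); P=pts(c); cv2.imwrite('pics/end.png',cv2.resize(c['frame'][100:290,80:450],(740,380)))
for n,x,t,r in [('L',(555,210),55,28),('M',(462,116),49,22),('S',(474,221),47,18),('impL',(555.8,-65.3),45,26),('impS',(469.7,-247.7),41,20)]: print(n,circ(P,x,t,r))
m=(np.hypot(P[...,0]-541,P[...,1]-107)<46)&(P[...,2]>15)&(P[...,2]<36)&(abs((P[...,0]-541)*.993-(P[...,1]-107)*.12)<18)
q=P[m][:,:2].astype(np.float32); print(cv2.minAreaRect(q),np.percentile(P[m][:,2],95))
E
```

```text
t: 28.0
tcp_pos: [541.6, 107.8, 184.0]
tool_rot: [[0.12, 0.993, 0.001], [0.993, -0.12, 0.0], [0.0, 0.001, -1.0]]
ft_force: [0.7, 0.1, 0.2]
width: 32.5
gripper_force: 0.0
t: 28.5
tcp_pos: [460.9, -44.0, 182.0]
tool_rot: [[0.124, 0.992, 0.001], [0.992, -0.124, -0.001], [-0.0, 0.001, -1.0]]
ft_force: [-0.0, 0.3, 0.6]
width: 32.4
gripper_force: 0.0
L (array([554.5, 213.3]), 20.9, 54.6)
M (array([462. , 117.4]), 15.9, 48.6)
S (array([473.9, 223.7]), 11.0, 46.8)
impL []
impS (array([ 468.7, -256.2]), 8.6, 39.7)
((540.218505859375, 108.59182739257812), (74.8315658569336, 22.57843017578125), 84.11308288574219) 32.2428722741731
```

View pics/end.png

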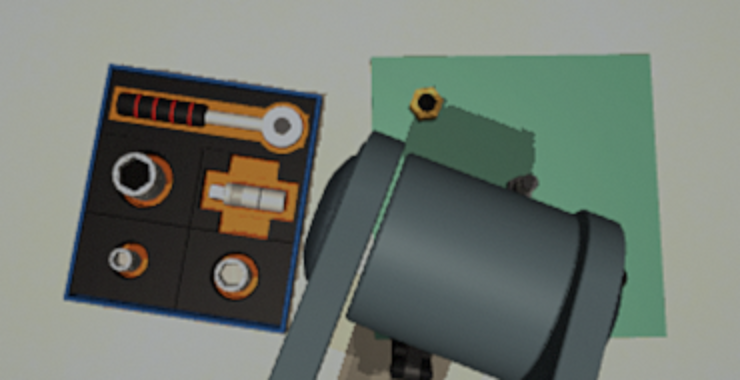

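All four parts are seated: each is within about 3 mm of its pocket centre and at the right height. In this view the arm hides most of the mat, including the black sockets. They were untouched whenever seen, and no motion came near them.

```bash
python3 -m jog '[[[0,0,0,0,0,0,0.38],[0,0,0,0,0,0,0.38]]]' | head -1; python3 -c "
from cell import env;print(env.job_done())"
```

```text
t: 28.75
the job is handed in; nothing more can be done
None
```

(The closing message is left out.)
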